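Push the weight case home down its lane

TASK

Push the wooden weight case down the lane between the two low guide rails of the raised shelf plate until it stands square against the stop at the far end, then move clear. The rails have only just been glued on, so neither the case nor the robot may touch either of them; line the case up with the lane first if need be. Only push the case from outside with the fingers: do not take it between the fingers, lift it or tip it, and do not disturb the two metal weights and the white tin standing nearby.

Things in the scene. Friction and masses are not known exactly. Their poses are not given: they have to be found in the camera images.
- weight_case: Closed brown wooden case, 76 (x) x 118 (y) x 48 mm high, small clasp on its -x face; 0.3 to 0.6 kg, loose. Origin: centre of the underside; z up. At the start it stands on the open near part of the plate, -x face roughly toward the robot, 118 mm width across the lane, up to 28 mm to either side of the centre line and turned up to 0.2 rad.
- shelf_plate: Fixed grey plate 310 (x) x 184 (y) mm on feet; top surface 20 mm above the table. Origin: plate centre, at table height; x along the lane toward the stop, y left, z up. Open, no rails, from x = -155 to -5 mm. Stop: dark bar across the far end, 140 mm wide, 30 mm high above the plate, near face at x = 140 mm: the case is home with its origin at about x = 102 mm, y = 0 here.
- lane_mouth (a point): Point on the plate's top surface, on the lane's centre line, where the rails begin (x = -5 mm on the plate). Axes as the plate's.
- lane_end (a point): Point on the plate's top surface, on the lane's centre line, at the near face of the stop (x = 140 mm on the plate). Axes as the plate's.
- rail_left: Left (+y) guide rail: aluminium bar 158 long (x) x 12 wide (y) x 16 mm high on the plate, its top 36 mm above the table. Origin: middle of its near end, on the plate's top surface; axes as the plate's. The clear lane between the rails is 140 mm wide: 11 mm on either side of the centred, square case.
- rail_right: Right (-y) guide rail, the mirror of the left one: same size, origin and axes.
- weight_200: Bystander: steel knobbed cylindrical weight, 35 mm across, 46 mm high, on the table beyond the balance, left of the tin. Origin: centre of the underside.
- weight_100: Bystander: smaller steel knobbed weight, 28 mm across, 38 mm high, on the table near the plate's near right corner. Origin: centre of the underside.
- tin: Bystander: white-metal round lidded tin, 64 mm across, 30 mm high, on the table to the left of the far part of the plate. Origin: centre of the underside.

How it is judged:
By the outcome, as a careful person would: the job done as asked, in the order asked, and still so for the second after the job is handed in, with the robot touching nothing.
It also fails if it takes over 61 s, if anything falls off the work surface, if the arm or the gripper's body presses on something with over 40 N, if the wrist force passes 120 N, or if a joint passes its speed limit or range.

ROBOT

A 6-joint arm with a two-finger parallel gripper is mounted at the origin on a cart in front of the work surface, level with it; the furniture and walls round the work are solid. World frame = base frame: x ahead of the robot, y to its left, z up, the work surface at z = 0. Lengths are in m, angles in degrees, forces in N, time in s.
With the tool pointing down it reaches from about 0.35 to 0.875 m from the base axis. Payload 4.2 kg.
Tool frame: the origin (TCP) lies midway between the tips of the shut fingers; the grasp point (between the pads) lies 19 mm behind it; z points along the fingers, y is the direction in which the jaws open and shut (so a half turn about z gives the same grasp; the last joint's range is limited). The gripper opens to 87 mm and grips with 3 to 60 N. Pads are 19 mm wide; open, the fingers measure 117 mm over their backs; the gripper's body (75 mm by 190 mm) begins 51 mm behind the grasp point.
Start: joints at [81.853, 22.042, 0.453, 0, -68.411, -14.817], TCP at [0.244, 0.575, 0.223] pointing down, gripper open.
Joint ranges: [-179.83, 179.83], [-69.29, 118.12], [-61.27, 80.66], [-181.25, 117.63], [-171.15, -9.14], [-177.46, 177.46]. Speed limits (degrees/s): [159.86, 159.86, 180, 180, 180, 180].

INTERFACE

Orientations are given as a 3x3 rotation matrix whose columns are the frame's x, y, z axes.
In Python, from station import sense, capture, calibration, finish_job gives the robot as it stands.
- The arm moves only by the tool carry_out, never from a script. Its argument "commands" is one flat list of numbers, 6 for each row, row after row: the shift along the tool's x, y, z in mm, then the turn, a rotation vector about the tool's x, y, z in rad. A call has 1 to 5 rows; each row shifts and turns the pose as measured when the row begins, along the tool's axes as they then stand; what a row does not reach is not made up. A row lasts 1/8 s, in which the tool goes at most 62.5 mm and 10.7 degrees, less where a joint would pass 70% of its speed; a pose out of reach is approached as far as the arm can. A call is refused whole if a number of a shift passes 62.5 or a number of a turn 0.188, either way. A call with a gripper value outside its range is refused whole. "grip" is the finger opening in mm, from 0 to 87, set as the call begins (left out, the last holds). The fingers move at their own pace and stop on an object; the grip force is fixed at half the most. Time passes only in rows, so rows that do not move let the fingers close. It gives the time, the measured TCP pose, the force and the opening at its end, in the units of the state.
- sense(): the state, without advancing time (a new reading comes with each control period).
- capture(name): name is "side" or "top"; returns the picture (384x512x3 uint8, red, green, blue); there is no depth.
- calibration(name): a dict with "fx", "fy", "cx", "cy" (pixels), "rvec" (rotation vector, rad) and "tvec" (3), from world to camera coordinates, as OpenCV has them. Camera axes: x right, y down, z forward; pixel columns grow to the right and rows downward; lengths in m; the calibration is good to about 2 mm. A picture is of the moment at which its call begins. calibration takes no time and is no camera call.
- finish_job(): hands the job in, once; it reports no verdict.
The state is a dict: "time_s": time; "joints": joint angles; "joint_velocities": joint speeds; "effort": joint torques, N m; "tcp_pos": TCP position; "ee_rot": TCP orientation; "wrist_force": force on the tool from outside, world axes, zero at the start; "moment": the same for the moment, N m; "gripper_width": opening from 0.0 (shut) to 1.0 (fully open).
Only numpy, scipy, OpenCV 4.12 (cv2) and the standard library are available. Lean on these libraries where they do the work, as an engineer would, in place of code of your own. Each camera call takes 0.05 s, during which the arm holds its last target.

## Working session

There is one attempt and no reset: what is moved stays moved. The work goes in short steps, Python scripts to look and compute and a tool call to move; the robot and the scene stay as the last step left them, time stands still between calls to the robot, and variables do not carry over. Pictures are saved under pics/ and viewed, and the job is handed in when it is done.

Besides the shell and the picture viewer there is one more tool, called after ">>>" as a command line: name --argument value ..., lists and objects as JSON in quotes. carry_out: Moves the arm, as the interface text tells. Its arguments: {"type":"object","properties":{"commands":{"type":"array"},"grip":{"type":"number"}},"required":["commands"]}

```bash
mkdir -p pics; ls; python3 - <<'E'
from station import *
import cv2
for n in("top","side"):
    im=capture(n);cv2.imwrite(f"pics/{n}0.png",im[:,:,::-1]);c=calibration(n);print(c)
s=sense();print(s)
E
```

```text
pics
{'fx': 470.7849346093882, 'fy': 470.7849346093882, 'cx': 247.71677868784374, 'cy': 192.17692770789583, 'rvec': array([ 2.17290161, -2.16418494,  0.10178892]), 'tvec': array([-0.0589801 ,  0.54063863,  1.16292407])}
{'fx': 485.12288831026325, 'fy': 485.12288831026325, 'cx': 254.17206735616182, 'cy': 196.09258971970212, 'rvec': array([ 1.7399637 , -1.27921415,  0.78806673]), 'tvec': array([-0.23952994,  0.28379436,  0.67935518])}
{'time_s': 0.1, 'joints': array([ 8.18519220e+01,  2.20851845e+01,  3.86481808e-01, -2.64867454e-02,
       -6.84107003e+01, -1.48169424e+01]), 'joint_velocities': array([-0.04530828, -0.13874552,  0.16662415,  0.1558133 ,  0.11066085,
       -0.04804199]), 'effort': array([-1.09352230e-03, -3.91692567e+01,  1.87934089e+01,  4.23193529e+00,
        1.34457907e-02, -7.27017687e-05]), 'tcp_pos': array([0.24361897, 0.57496859, 0.2215706 ]), 'ee_rot': array([[ 9.20676712e-01, -3.90325386e-01, -6.96133918e-04],
       [-3.90326000e-01, -9.20674898e-01, -1.82920543e-03],
       [ 7.30722916e-05,  1.95582601e-03, -9.99998085e-01]]), 'wrist_force': array([-0.33019692,  0.48524791, -0.65008197]), 'moment': array([-0.00452344,  0.00081653, -0.03624496]), 'gripper_width': 0.9983814217959919}
```

View pics/top0.png

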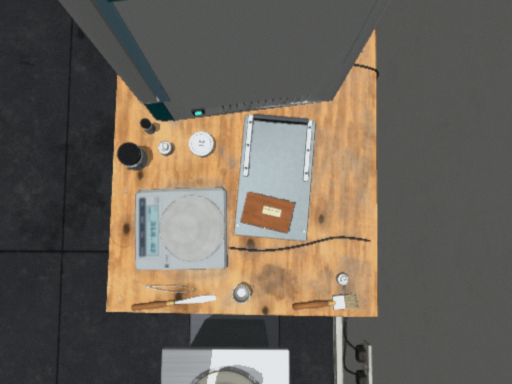

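View pics/side0.png

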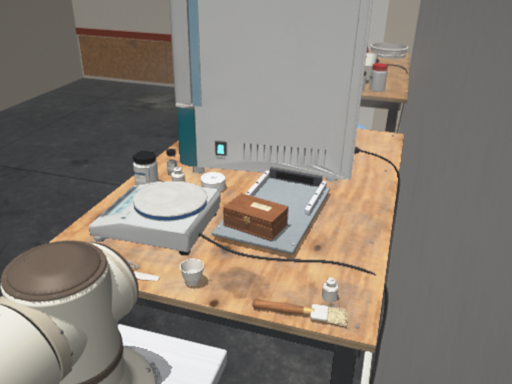

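The top view shows the plate at about cols 235–315, rows 115–241. The case is at (268,212) and turned, the stop is at row ~119, and the grey cabinet stands close beyond it. Next I'll measure these accurately.

```bash
cat > h.py <<'E'
import numpy as np,cv2
from station import *
def cam(n):
    c=calibration(n);K=np.array([[c['fx'],0,c['cx']],[0,c['fy'],c['cy']],[0,0,1]]);R=cv2.Rodrigues(np.array(c['rvec']))[0];return K,R,np.array(c['tvec']).reshape(3)
def ray(n,uv,z):
    K,R,t=cam(n);uv=np.atleast_2d(uv).astype(float)
    d=(np.c_[uv,np.ones(len(uv))]@np.linalg.inv(K).T)@R; o=-R.T@t
    return o+d*((z-o[2])/d[:,2])[:,None]
def proj(n,P):
    K,R,t=cam(n);q=(np.atleast_2d(P)@R.T+t)@K.T;return q[:,:2]/q[:,2:]
def casemask(im):
    h=cv2.cvtColor(im,cv2.COLOR_RGB2HSV);return h
E
python3 - <<'E'
from h import *
im=cv2.imread('pics/top0.png')
c=im[100:260,215:335];cv2.imwrite('pics/crop0.png',cv2.resize(c,None,fx=3.75,fy=3.75,interpolation=cv2.INTER_CUBIC))
im=cv2.imread('pics/side0.png')
c=im[140:260,180:350];cv2.imwrite('pics/crops0.png',cv2.resize(c,None,fx=4.5,fy=4.5,interpolation=cv2.INTER_CUBIC))
h=cv2.cvtColor(cv2.imread('pics/top0.png'),cv2.COLOR_BGR2HSV)
for p in [(255,205),(290,210),(280,180),(248,150),(285,119),(220,180)]: print(p,h[p[1],p[0]])
for n in("top","side"):
    K,R,t=cam(n);print(n,-R.T@t)
E
```

```text
(255, 205) [ 12 157 159]
(290, 210) [ 12 157 153]
(280, 180) [ 90  18 193]
(248, 150) [102   6 230]
(285, 119) [105  16  96]
(220, 180) [ 15 118 204]
top [ 0.42378028 -0.06275215  1.21022048]
side [-0.38016161 -0.3547838   0.57362261]
```

View pics/crop0.png

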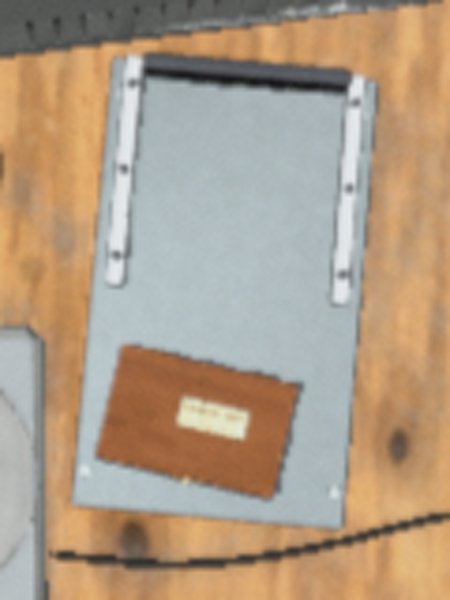

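View pics/crops0.png

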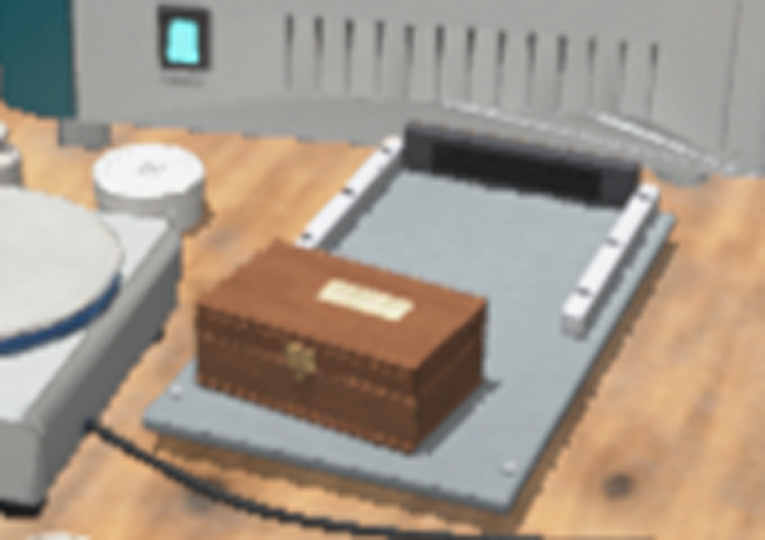

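The plate, rails, dark stop and case all show clearly. The case is rotated clockwise relative to the lane and shifted to the left. I'll compute poses from masks.

```bash
cat >> h.py <<'E'
def rectpose(n,mask,z):
    """min area rect of mask contour in world plane z"""
    cs,_=cv2.findContours(mask,cv2.RETR_EXTERNAL,cv2.CHAIN_APPROX_NONE)
    c=max(cs,key=cv2.contourArea)[:,0,:]
    P=ray(n,c,z)[:,:2]
    return P,cv2.minAreaRect((P*1000).astype(np.float32)),c
def up(im,f=4):return cv2.resize(im,None,fx=f,fy=f,interpolation=cv2.INTER_CUBIC)
def sub(c,f=4):return (c+0.5)/f-0.5
E
cat > m0.py <<'E'
from h import *
im=cv2.imread('pics/top0.png');f=4
U=up(im);h=cv2.cvtColor(U,cv2.COLOR_BGR2HSV)
roi=np.zeros(U.shape[:2],np.uint8);roi[110*f:245*f,230*f:320*f]=255
m=((h[...,1]<62)*255).astype(np.uint8)&roi
# plate: low sat incl rails, fill case
cv2.imwrite('pics/m.png',cv2.resize(m[100*f:260*f,215*f:335*f],None,fx=.9,fy=.9))
def rect(m,z):
    cs,_=cv2.findContours(m,cv2.RETR_EXTERNAL,cv2.CHAIN_APPROX_NONE)
    c=max(cs,key=cv2.contourArea)[:,0,:]
    P=ray('top',sub(c),z)[:,:2]*1000
    return cv2.minAreaRect(P.astype(np.float32)),P
r,P=rect(m,.02);print('plate',r)
k=((h[...,1]>110)&(h[...,2]<185)*1).astype(np.uint8)*255
roi2=roi*0;roi2[188*f:236*f,238*f:298*f]=255
k=cv2.morphologyEx(k&roi2,cv2.MORPH_OPEN,np.ones((5,5)))
r,P=rect(k,.068);print('case(top z .068)',r)
w=((h[...,2]>215)&(h[...,1]<15)).astype(np.uint8)*255&roi
w=cv2.morphologyEx(w,cv2.MORPH_CLOSE,np.ones((9,9)))
cs,_=cv2.findContours(w,cv2.RETR_EXTERNAL,cv2.CHAIN_APPROX_NONE)
for c in cs:
    if cv2.contourArea(c)>800:
        P=ray('top',sub(c[:,0,:]),.036)[:,:2]*1000;print('rail',cv2.minAreaRect(P.astype(np.float32)),cv2.boxPoints(cv2.minAreaRect(P.astype(np.float32))).round(1).tolist())
E
python3 m0.py
```

```text
plate ((583.1966552734375, -126.50151824951172), (184.56893920898438, 314.608154296875), 85.05160522460938)
case(top z .068) ((488.995361328125, -104.28057098388672), (115.65360260009766, 75.88973999023438), 76.90035247802734)
rail ((618.6453857421875, -205.02487182617188), (9.139649391174316, 50.729286193847656), 84.85725402832031) [[593.0, -207.3000030517578], [643.5, -211.8000030517578], [644.2999877929688, -202.6999969482422], [593.7999877929688, -198.1999969482422]]
rail ((631.494873046875, -53.13624954223633), (9.61380386352539, 50.88262939453125), 85.10554504394531) [[605.7000122070312, -55.79999923706055], [656.4000244140625, -60.099998474121094], [657.2999877929688, -50.5], [606.5999755859375, -46.20000076293945]]
rail ((677.1642456054688, -209.92703247070312), (8.473737716674805, 50.33635330200195), 84.95237731933594) [[651.7000122070312, -211.89999389648438], [701.9000244140625, -216.39999389648438], [702.5999755859375, -207.89999389648438], [652.5, -203.5]]
rail ((690.5728149414062, -58.44197463989258), (8.86555004119873, 51.3646354675293), 84.90586853027344) [[664.5999755859375, -60.599998474121094], [715.7999877929688, -65.0999984741211], [716.5, -56.29999923706055], [665.4000244140625, -51.70000076293945]]
```

View pics/m.png

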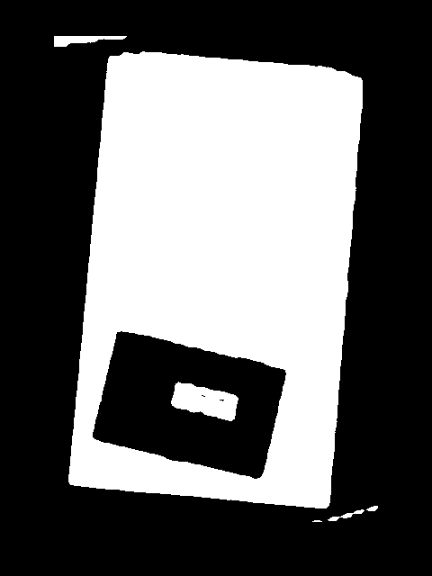

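```bash
cat >> h.py <<'E'
O=np.array([.581,-.1262]);a=np.deg2rad(-5.0)
X=np.array([np.cos(a),np.sin(a)]);Y=np.array([-np.sin(a),np.cos(a)])
def p2w(x,y):return O+(X*x+Y*y)/1000
def w2p(p):d=(np.array(p)[:2]-O)*1000;return np.array([d@X,d@Y])
def go(px,py,z,az,n=None):
    """print tool-frame rows for plate target mm, z mm, az = tool x azimuth rel plate (deg)"""
    s=sense();R=np.array(s['ee_rot']);p=np.array(s['tcp_pos'])
    t=np.r_[p2w(px,py),z/1000];A=np.deg2rad(az)+a
    Rt=np.array([[np.cos(A),np.sin(A),0],[np.sin(A),-np.cos(A),0],[0,0,-1]])
    d=R.T@(t-p)*1000;rv=cv2.Rodrigues(R.T@Rt)[0].ravel()
    print('t',round(s['time_s'],2),'plate',w2p(p).round(1),'z',round(p[2]*1000,1),'az',round(np.rad2deg(np.arctan2(R[1,0],R[0,0])-a),2),'F',np.round(s['wrist_force'],1),'g',round(s['gripper_width'],2))
    print('total d(tool mm)',d.round(1),'rot',rv.round(4),'rows>=',max(np.abs(d).max()/60,np.linalg.norm(rv)/.18))
E
python3 - <<'E'
from h import *
for nm,uv,z in [('bal R far',(226,187),.05),('bal R near',(228,268),.05),('w100',(343,279),.03),('cup',(242,292),.03),('tin',(201,144),.03),('cab bottom',(285,104),.03)]:
    w=ray('top',uv,z)[0];print(nm,w.round(3),w2p(w).round(0))
# side check of stop/case corners vs side view
for nm,P in [('case rear right top',None)]:
    cy=-8.1;c=np.deg2rad(cy)
    for sx,sy in((-38,59),(-38,-59),(38,-59),(38,59)):
        q=p2w(-93.5+sx*np.cos(c)-sy*np.sin(c),13.6+sx*np.sin(c)+sy*np.cos(c));print(sx,sy,proj('side',np.r_[q,.068]).round(1),proj('side',np.r_[q,.02]).round(1))
for x,y,z in((140,70,.05),(140,-70,.05),(-155,-92,.02),(-155,92,.02)):print(x,y,proj('side',np.r_[p2w(x,y),z]).round(1))
go(-93,97,220,-90)
E
```

```text
bal R far [ 0.551 -0.003  0.05 ] [-40. 120.]
bal R near [ 0.353 -0.01   0.05 ] [-238.   96.]
w100 [ 0.326 -0.293  0.03 ] [-240. -189.]
cup [ 0.293 -0.044  0.03 ] [-294.   57.]
tin [0.663 0.063 0.03 ] [ 66. 195.]
cab bottom [ 0.768 -0.152  0.03 ] [189.  -9.]
-38 59 [[222.6 206.5]] [[222.9 225.8]]
-38 -59 [[271.5 221.5]] [[270.7 241.4]]
38 -59 [[288.2 205.8]] [[287.1 225. ]]
38 59 [[241.1 192.4]] [[241. 211.]]
140 70 [[268.4 167.6]]
140 -70 [[321.  177.1]]
-155 -92 [[292.6 251. ]]
-155 92 [[210.2 231.6]]
t 0.1 plate [-397.2  669.1] z 221.6 az -17.97 F [-0.3  0.5 -0.7] g 1.0
total d(tool mm) [465.9 450.3   2.5] rot [ 0.0016 -0.0013  1.2571] rows>= 7.765135495126872
```

```bash
python3 - <<'E'
from h import *
im=cv2.imread('pics/top0.png')
cv2.imwrite('pics/balt.png',up(im[175:285,130:260],5))
im=cv2.imread('pics/side0.png')
cv2.imwrite('pics/bals.png',up(im[160:270,80:240],4))
E
```

```text
(no output)
```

View pics/balt.png

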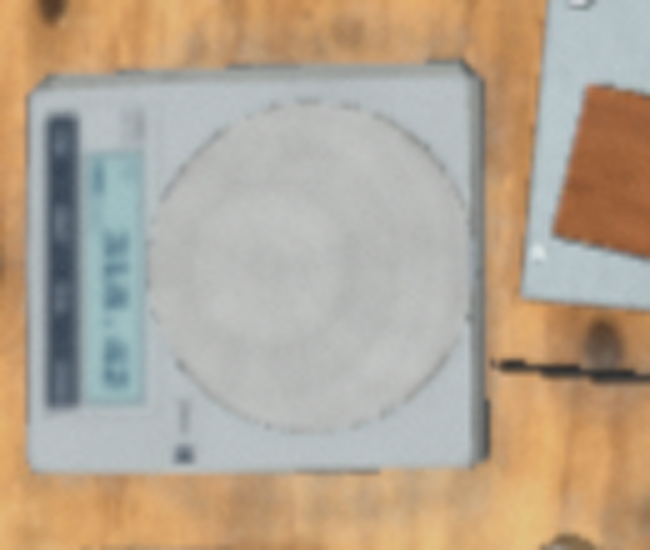

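View pics/bals.png

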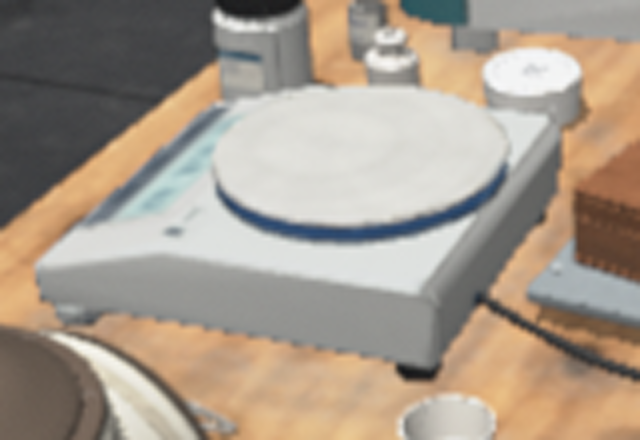

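The balance's right edge is at about col 225–227 in the top view. In the side view its top corners are at about (188,234) and (218,188). I'll triangulate its height and edge.

```bash
python3 - <<'E'
from h import *
def P(n):
    K,R,t=cam(n);return K@np.c_[R,t]
for a_,b_ in [((225.1,267.5),(187.8,234.5)),((225.1,190.5),(217.8,188.3)),((224,230),(206.5,204))]:
    q=cv2.triangulatePoints(P('top'),P('side'),np.array(a_)[:,None],np.array(b_)[:,None]);q=(q[:3]/q[3]).ravel();print(q.round(3),w2p(q).round())
for v in(190,215,235):
  w=ray('top',(227,v),.02)[0];print(w.round(3),w2p(w).round())
E
```

```text
[ 0.355 -0.005  0.058] [-236.  102.]
[ 0.54  -0.001  0.069] [-52. 121.]
[-0.187  0.9    0.776] [-854.  955.]
[ 0.547 -0.004  0.02 ] [-45. 119.]
[ 0.483 -0.005  0.02 ] [-108.  113.]
[ 0.433 -0.005  0.02 ] [-158.  108.]
```

>>> carry_out --commands '[39,37.5,0,0,0,0,39,37.5,0,0,0,0,39,37.5,0,0,0,0,39,37.5,0,0,0,0,39,37.5,0,0,0,0]' --grip 36

```text
time_s: 0.72
tcp_pos: [0.3508, 0.321, 0.2186]
ee_rot: [[0.923, -0.385, -0.003], [-0.385, -0.923, -0.007], [0.0, 0.007, -1.0]]
wrist_force: [0.9, 0.7, 0.4]
gripper_width: 0.518
```

>>> carry_out --commands '[39,37.5,0,0,0,0,39,37.5,0,0,0,0,39,37.5,0,0,0,0,39,37.5,0,0,0,0,39,37.5,0,0,0,0]'

```text
time_s: 1.35
tcp_pos: [0.4597, 0.0639, 0.2195]
ee_rot: [[0.924, -0.383, -0.003], [-0.383, -0.924, -0.007], [-0.0, 0.008, -1.0]]
wrist_force: [0.9, 0.7, 0.9]
gripper_width: 0.416
```

```bash
python3 -c "
from h import *
go(-86,94,220,-90)"
```

```text
t 1.35 plate [-137.4  178.8] z 219.5 az -17.53 F [0.9 0.7 0.9] g 0.42
total d(tool mm) [74.6 65.4  0. ] rot [ 0.007  -0.0046  1.2648] rows>= 7.026835173170325
```

>>> carry_out --commands '[37,33,0,0,0,0,37,33,0,0,0,0,0,0,0,0,0,0.18,0,0,0,0,0,0.18,0,0,0,0,0,0.18]'

```text
time_s: 1.98
tcp_pos: [0.5031, -0.0332, 0.2176]
ee_rot: [[0.577, -0.817, -0.008], [-0.817, -0.577, -0.007], [0.001, 0.011, -1.0]]
wrist_force: [-0.7, -0.2, 0.1]
gripper_width: 0.416
```

>>> carry_out --commands '[0,0,0,0,0,0.18,0,0,0,0,0,0.18,0,0,0,0,0,0.18,0,0,0,0,0,0.18]'

```text
time_s: 2.48
tcp_pos: [0.5016, -0.0336, 0.2157]
ee_rot: [[-0.13, -0.991, -0.012], [-0.991, 0.131, -0.008], [0.009, 0.011, -1.0]]
wrist_force: [-0.5, 0.9, 0.2]
gripper_width: 0.415
```

```bash
python3 -c "
from h import *
go(-86,94,54,-90)
cv2.imwrite('pics/top1.png',capture('top')[:,:,::-1])
cv2.imwrite('pics/side1.png',capture('side')[:,:,::-1])"
```

```text
t 2.48 plate [-87.2  85.3] z 215.7 az -92.5 F [-0.5  0.9  0.2] g 0.41
total d(tool mm) [-10.2  -2.6 161.6] rot [ 0.0116 -0.0089 -0.0436] rows>= 2.6935071873027576
```

View pics/side1.png

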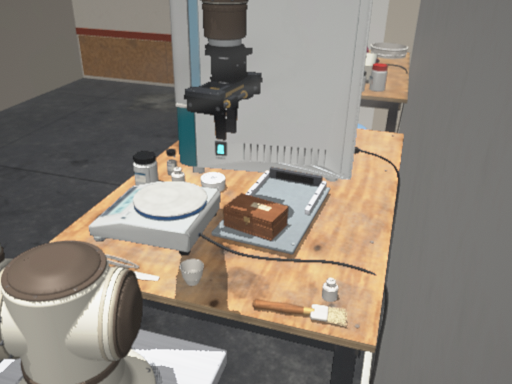

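View pics/top1.png

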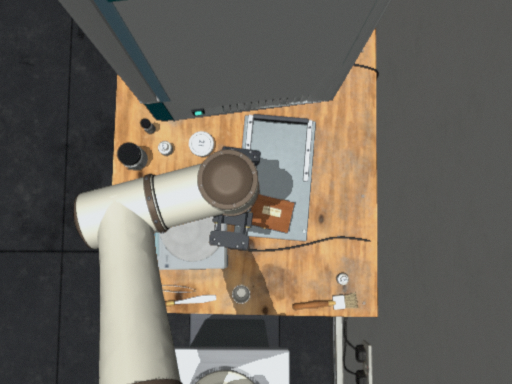

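The gripper is above the case's left side, at about (235,205) in the top view, and the jaw axis runs along the lane. I'll correct the position, then descend into the gap left of the case.

>>> carry_out --commands '[-10,-2.6,0,0.012,-0.009,-0.044,0,0,40,0,0,0,0,0,40,0,0,0]'

```text
time_s: 2.95
tcp_pos: [0.509, -0.022, 0.1371]
ee_rot: [[-0.066, -0.998, 0.012], [-0.998, 0.066, 0.003], [-0.004, -0.011, -1.0]]
wrist_force: [0.3, 0.0, -0.0]
gripper_width: 0.411
```

```bash
python3 -c "
from h import *
go(-86,94,54,-90)"
```

```text
t 2.95 plate [-80.8  97.5] z 137.1 az -88.78 F [ 0.3  0.  -0. ] g 0.41
total d(tool mm) [ 3.8  6.2 83. ] rot [-0.0113  0.0041  0.0212] rows>= 1.383485269733654
```

>>> carry_out --commands '[4,6,0,-0.011,0.004,0.021,0,0,0,0,0,0]'

```text
time_s: 3.2
tcp_pos: [0.5014, -0.0255, 0.1359]
ee_rot: [[-0.083, -0.997, -0.005], [-0.997, 0.083, -0.001], [0.002, 0.005, -1.0]]
wrist_force: [0.3, -0.3, 0.7]
gripper_width: 0.41
```

```bash
python3 -c "
from h import *
go(-86,94,54,-90)"
```

```text
t 3.2 plate [-88.1  93.4] z 135.9 az -89.77 F [ 0.3 -0.3  0.7] g 0.41
total d(tool mm) [-0.8 -2.5 81.9] rot [ 0.0046 -0.0017  0.004 ] rows>= 1.3645881822844372
```

>>> carry_out --commands '[0,-2,30,0.003,0,0.003,0,0,30,0,0,0,0,0,18,0,0,0,0,0,0,0,0,0]'

```text
time_s: 3.7
tcp_pos: [0.5103, -0.0242, 0.064]
ee_rot: [[-0.08, -0.997, 0.015], [-0.997, 0.08, 0.002], [-0.003, -0.015, -1.0]]
wrist_force: [-0.2, -0.0, 0.6]
gripper_width: 0.41
```

```bash
python3 -c "
from h import *
go(-86,94,54,-90)
cv2.imwrite('pics/side2.png',up(capture('side')[130:260,170:340,::-1],4))"
```

```text
t 3.7 plate [-79.3  95.5] z 64.0 az -89.6 F [-0.2 -0.   0.6] g 0.41
total d(tool mm) [1.5 6.8 9.9] rot [-0.0153  0.0028  0.0069] rows>= 0.16476357368286118
```

View pics/side2.png

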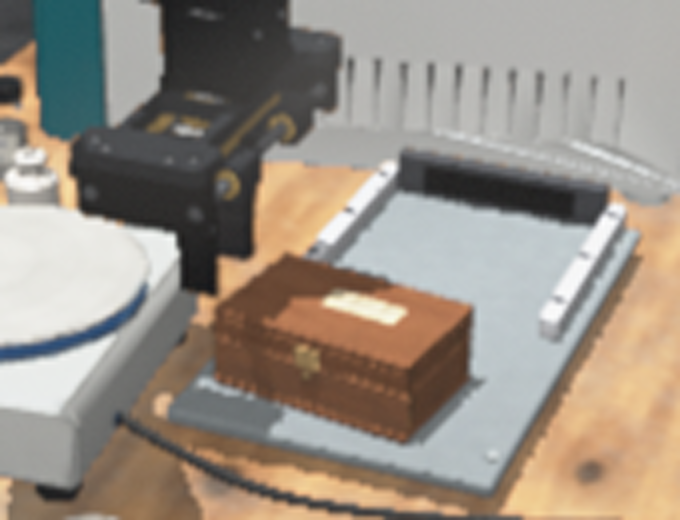

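The fingers are in the gap between the balance and the case. The near finger's tip is at about (200,285) in the crop and touches nothing.

>>> carry_out --commands '[1,6,0,-0.015,0.003,0.007,0,0,6,0,0,0,0,0,4,0,0,0,0,0,0,0,0,0]'

```text
time_s: 4.25
tcp_pos: [0.507, -0.024, 0.0577]
ee_rot: [[-0.086, -0.996, 0.008], [-0.996, 0.086, 0.002], [-0.002, -0.008, -1.0]]
wrist_force: [0.2, -0.8, 1.2]
gripper_width: 0.412
```

```bash
python3 -c "
from h import *
go(-86,80,54,-90)"
```

```text
t 4.25 plate [-82.6  95.4] z 57.7 az -89.95 F [ 0.2 -0.8  1.2] g 0.41
total d(tool mm) [15.4  3.5  3.7] rot [-0.0082  0.0023  0.0009] rows>= 0.25653135532437443
```

>>> carry_out --commands '[4,2,3,-0.007,0,0,4,0,0,0,0,0,4,0,0,0,0,0]'

```text
time_s: 4.62
tcp_pos: [0.5039, -0.036, 0.0544]
ee_rot: [[-0.086, -0.996, 0.001], [-0.996, 0.086, 0.003], [-0.003, -0.001, -1.0]]
wrist_force: [-0.8, 2.7, -0.1]
gripper_width: 0.414
```

>>> carry_out --commands '[3,0,0,0,0,0,3,0,0,0,0,0,2,0,0,0,0,0]'

```text
time_s: 5.0
tcp_pos: [0.5032, -0.0444, 0.0544]
ee_rot: [[-0.087, -0.996, 0.001], [-0.996, 0.087, 0.003], [-0.003, -0.001, -1.0]]
wrist_force: [-1.0, 2.2, 0.2]
gripper_width: 0.413
```

```bash
python3 -c "
from h import *
go(-86,70,54,-90)
cv2.imwrite('pics/side3.png',up(capture('side')[130:260,170:340,::-1],4))
cv2.imwrite('pics/top3.png',up(capture('top')[100:260,215:335,::-1],4))"
```

```text
t 5.0 plate [-84.6  74.7] z 54.4 az -90.0 F [-1.   2.2  0.2] g 0.41
total d(tool mm) [4.7 1.4 0.4] rot [-0.001   0.0034 -0.    ] rows>= 0.07778614406987296
```

View pics/side3.png

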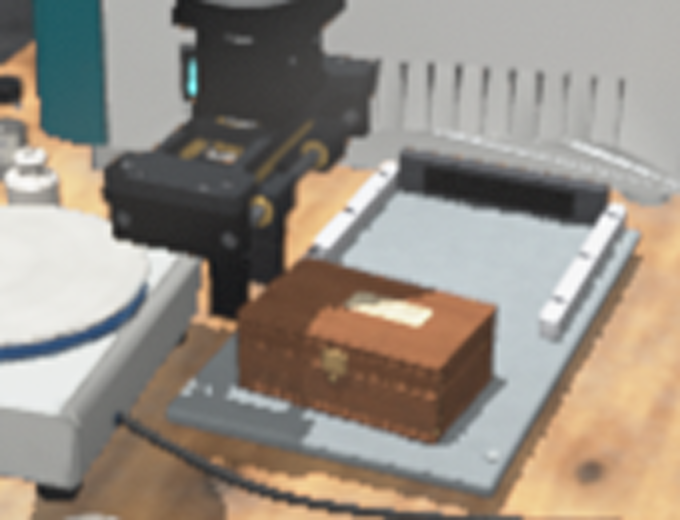

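View pics/top3.png

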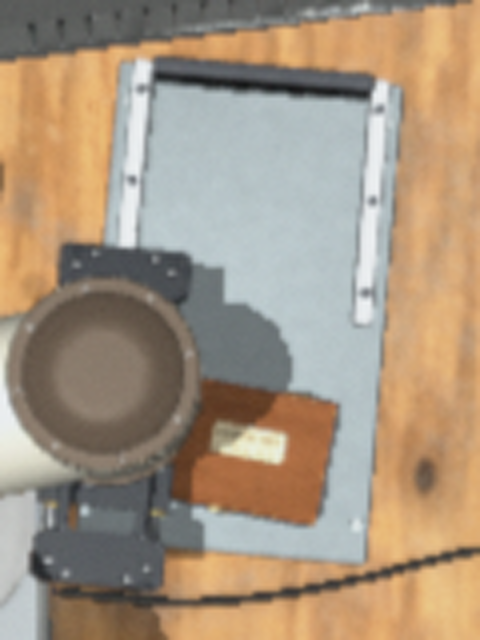

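```bash
python3 -c "
from h import *
T=[w2p(ray('top',(x/4+215-.4,y/4+100-.4),.068)[0]) for x,y in((340,404),(316,524))]
print(T,T[0]-T[1])
S=[w2p(ray('side',(x/4+170-.4-1.2,y/4+130-.4-1.3),.068)[0]) for x,y in((238,328),(440,385),(496,308))]
print(S)
d=S[0]-S[1];print('yaw',np.rad2deg(np.arctan2(-d[0],d[1])),'len',np.hypot(*d))
d=T[0]-T[1];print('yaw',np.rad2deg(np.arctan2(d[1],d[0])))
"
```

```text
[array([-59.11795492, -62.50042705]), array([-132.95415203,  -53.92553395])] [73.83619711 -8.5748931 ]
[array([-133.06930647,   60.19512477]), array([-145.2248127,  -56.2911664]), array([-58.26456566, -57.76383002])]
yaw -5.957333027178068 len 117.11879593448178
yaw -6.624313618907191
```

The top view shows the case's right corners at (340,404) and (316,524) in the crop. The case is now about centred, but about 6° of clockwise yaw remains. A flat two-finger push from behind will contact the right rear first and square it, so I'll retreat and go round.

>>> carry_out --commands '[-7,0,0,0,0,0,-5,0,0,0,0,0,0,0,-30,0,0,0,0,0,-50,0,0,0,0,0,-30,0,0,0]'

```text
time_s: 5.72
tcp_pos: [0.5026, -0.0319, 0.1647]
ee_rot: [[-0.085, -0.996, -0.007], [-0.996, 0.085, -0.0], [0.001, 0.007, -1.0]]
wrist_force: [0.5, 0.3, 0.1]
gripper_width: 0.412
```

>>> carry_out --commands '[0,-30,0,0,0,-0.18,0,0,0,0,0,-0.18,0,0,0,0,0,-0.18,0,0,0,0,0,-0.18,0,0,0,0,0,-0.18]' --grip 87

```text
time_s: 6.35
tcp_pos: [0.5352, -0.0324, 0.1686]
ee_rot: [[0.749, -0.662, 0.001], [-0.662, -0.749, 0.001], [0.0, -0.001, -1.0]]
wrist_force: [0.0, -0.2, 0.0]
gripper_width: 0.897
```

>>> carry_out --commands '[0,0,0,0,0,-0.18,0,0,0,0,0,-0.18,0,0,0,0,0,-0.18,0,0,0,0,0,0]'

```text
time_s: 6.85
tcp_pos: [0.5349, -0.031, 0.1683]
ee_rot: [[0.986, -0.164, 0.0], [-0.164, -0.986, -0.0], [0.0, 0.0, -1.0]]
wrist_force: [0.2, -0.1, -0.7]
gripper_width: 0.999
```

```bash
python3 -c "
from h import *
go(-170,0,160,0)"
```

```text
t 6.85 plate [-54.2  90.8] z 168.3 az -4.44 F [ 0.2 -0.1 -0.7] g 1.0
total d(tool mm) [-108.4   99.5    8.3] rot [ 0.0001 -0.0003 -0.0776] rows>= 1.8062433639349929
```

>>> carry_out --commands '[-36,33,0,0,0,0,-36,33,0,0,0,0,-36,33,0,0,0,-0.078,0,0,0,0,0,0]'

```text
time_s: 7.35
tcp_pos: [0.4087, -0.1116, 0.1677]
ee_rot: [[0.995, -0.095, -0.0], [-0.095, -0.995, -0.001], [-0.0, 0.001, -1.0]]
wrist_force: [1.2, 0.1, 0.2]
gripper_width: 1.003
```

```bash
python3 -c "
from h import *
go(-170,0,44,0)
cv2.imwrite('pics/top4.png',up(capture('top')[100:260,215:335,::-1],4))
cv2.imwrite('pics/side4.png',up(capture('side')[130:260,170:340,::-1],4))"
```

```text
t 7.35 plate [-172.9   -0.5] z 167.7 az -0.48 F [1.2 0.1 0.2] g 1.0
total d(tool mm) [  2.9  -0.6 123.7] rot [ 0.0008  0.     -0.0084] rows>= 2.0609828624583604
```

View pics/side4.png

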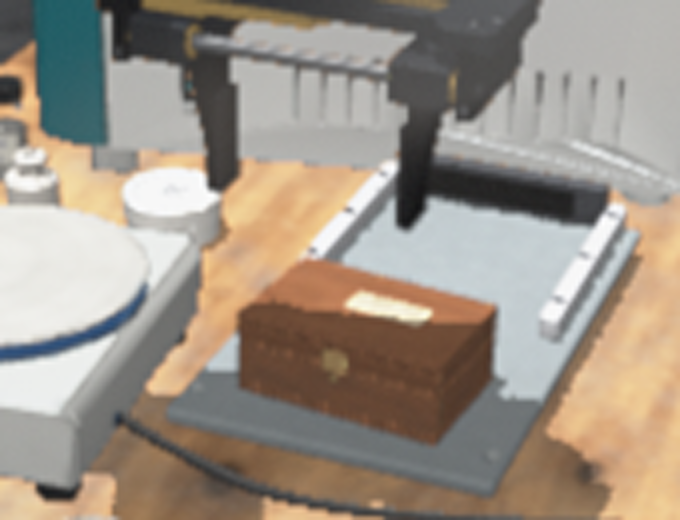

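View pics/top4.png

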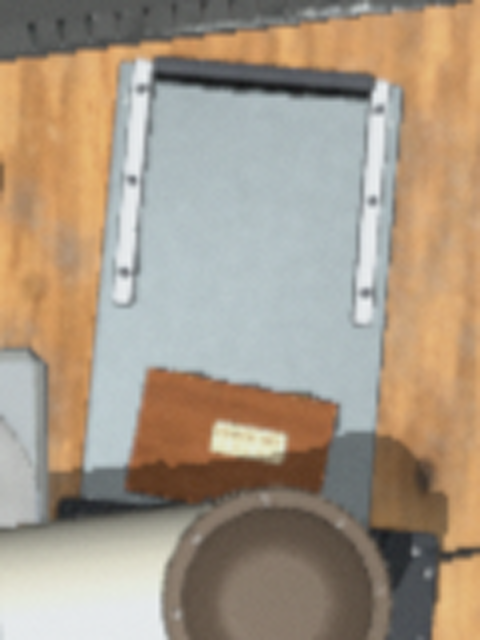

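The case's front corners are at (150,368) and (340,404) in the top crop. The gripper is behind the case, open and square to the lane.

```bash
python3 -c "
from h import *
T=[w2p(ray('top',(x/4+215-.4,y/4+100-.4),.068)[0]) for x,y in((150,368),(340,404))]
d=T[0]-T[1];y=np.arctan2(-d[0],d[1]);m=(T[0]+T[1])/2
print(T,np.rad2deg(y),np.hypot(*d),'centre',m-38*np.array([np.cos(y),np.sin(y)]))
"
```

```text
[array([-47.71161035,  54.55303419]), array([-59.11795492, -62.50042705])] -5.565649431982931 117.60789720180783 centre [-91.23564019  -0.28822033]
```

>>> carry_out --commands '[0,0,35,0,0,-0.008,0,0,35,0,0,0,0,0,30,0,0,0,0,0,10,0,0,0,0,0,0,0,0,0]'

```text
time_s: 8.07
tcp_pos: [0.4213, -0.1081, 0.0568]
ee_rot: [[0.996, -0.087, 0.011], [-0.087, -0.996, -0.002], [0.011, 0.001, -1.0]]
wrist_force: [-0.4, -0.2, 0.0]
gripper_width: 1.001
```

```bash
python3 -c "
from h import *
go(-150,0,44,0)"
```

```text
t 8.07 plate [-160.7    4.1] z 56.8 az 0.01 F [-0.4 -0.2  0. ] g 1.0
total d(tool mm) [10.5  4.1 12.9] rot [ 0.0007 -0.0112  0.0001] rows>= 0.21499923104356272
```

>>> carry_out --commands '[-3,4,0,0,-0.011,0,0,0,6,0,0,0,0,0,6,0,0,0,0,0,0,0,0,0]'

```text
time_s: 8.57
tcp_pos: [0.4204, -0.1118, 0.0465]
ee_rot: [[0.996, -0.087, 0.006], [-0.087, -0.996, -0.0], [0.006, -0.0, -1.0]]
wrist_force: [0.5, -1.1, 0.7]
gripper_width: 1.001
```

```bash
python3 -c "
from h import *
go(-150,0,44,0)"
```

```text
t 8.57 plate [-161.2    0.3] z 46.5 az -0.0 F [ 0.5 -1.1  0.7] g 1.0
total d(tool mm) [11.2  0.3  2.6] rot [-0.0003 -0.0058 -0.    ] rows>= 0.18665135004572014
```

>>> carry_out --commands '[5,0,2,0,-0.005,0,5,0,0,0,0,0,4,0,0,0,0,0]'

```text
time_s: 8.95
tcp_pos: [0.4355, -0.1131, 0.0448]
ee_rot: [[0.996, -0.087, 0.001], [-0.087, -0.996, 0.0], [0.001, -0.0, -1.0]]
wrist_force: [0.7, -0.8, -0.2]
gripper_width: 1.002
```

>>> carry_out --commands '[4,0,0,0,0,0,4,0,0,0,0,0,3,0,0,0,0,0]'

```text
time_s: 9.32
tcp_pos: [0.4447, -0.1146, 0.0442]
ee_rot: [[0.996, -0.089, -0.005], [-0.089, -0.996, -0.0], [-0.005, 0.001, -1.0]]
wrist_force: [-2.5, -0.1, 1.1]
gripper_width: 0.998
```

```bash
python3 -c "
from h import *
go(-136,0,44,0)
cv2.imwrite('pics/top5.png',up(capture('top')[100:260,215:335,::-1],4))
cv2.imwrite('pics/side5.png',up(capture('side')[130:260,170:340,::-1],4))"
```

```text
t 9.32 plate [-136.8   -0.3] z 44.2 az -0.09 F [-2.5 -0.1  1.1] g 1.0
total d(tool mm) [ 0.8 -0.3  0.2] rot [ 0.0005  0.0046 -0.0016] rows>= 0.02696273122525895
```

View pics/side5.png

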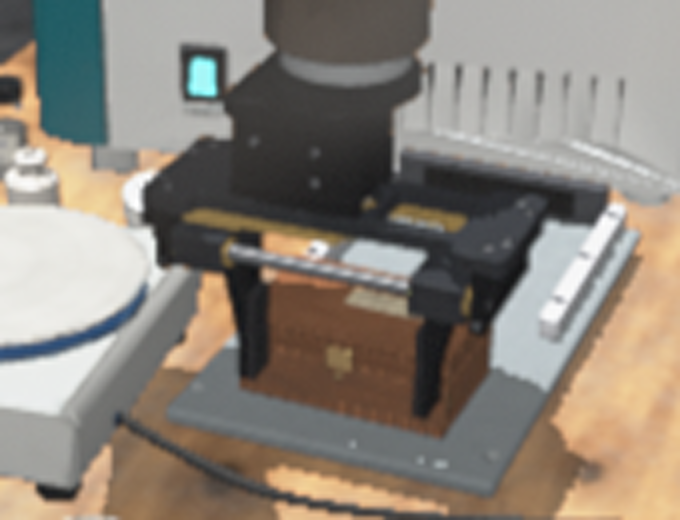

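View pics/top5.png

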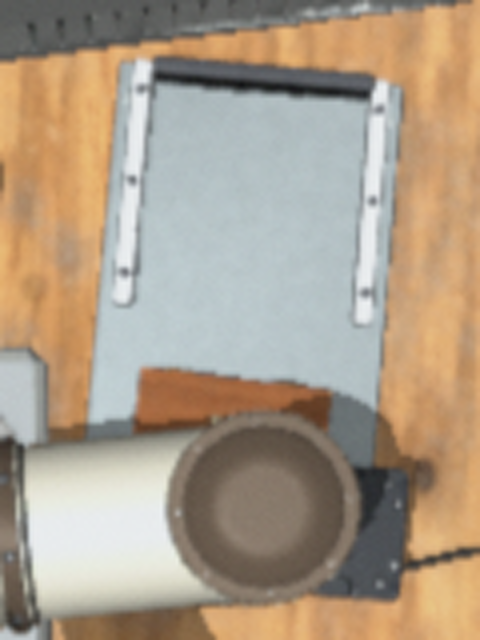

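Two fingers bear on the rear face, either side of the clasp. The front corners are now at (138,368) and (332,392) in the top crop.

```bash
cat > fe.py <<'E'
import sys
from h import *
# front edge fit: brown/grey transition by colour mask, top view
im=capture('top');s=4
U=up(im,s);h=cv2.cvtColor(U,cv2.COLOR_RGB2HSV)
m=((h[...,1]>100)).astype(np.uint8)*255
# restrict to inside plate lane region
poly=np.array([proj('top',np.r_[p2w(x,y),.068])[0] for x,y in((-145,80),(150,68),(150,-68),(-145,-88))])
r=np.zeros_like(m);cv2.fillPoly(r,[((poly+.5)*s).astype(int)],255);m&=r
cs,_=cv2.findContours(m,cv2.RETR_EXTERNAL,cv2.CHAIN_APPROX_NONE)
c=max(cs,key=cv2.contourArea)[:,0,:]
P=np.array([w2p(q) for q in ray('top',sub(c),.068)])
xm=P[:,0].max()
lo,hi=P[:,1].min(),P[:,1].max()
F=[]
for yb in np.arange(-70,72,2.):
    q=P[(P[:,1]>=yb)&(P[:,1]<yb+2)]
    if len(q):F.append((q[:,0].max(),yb+1))
F=np.array(F);F=F[F[:,0]>xm-16]
F=F[(F[:,1]>F[:,1].min()+6)&(F[:,1]<F[:,1].max()-6)]
k=np.polyfit(F[:,1],F[:,0],1);yaw=-np.arctan(k[0])
q=P[(P[:,0]>xm-30)]
print('yaw',np.rad2deg(yaw).round(2),'y range near front',q[:,1].min().round(1),q[:,1].max().round(1),'front mid x',np.polyval(k,0).round(1),'resid',np.abs(np.polyval(k,F[:,1])-F[:,0]).max().round(1))
E
python3 fe.py
python3 -c "
from h import *
T=[w2p(ray('top',(x/4+215-.4,y/4+100-.4),.068)[0]) for x,y in((138,368),(332,392))]
d=T[0]-T[1];y=np.arctan2(-d[0],d[1]);m=(T[0]+T[1])/2
print(T,np.rad2deg(y),np.hypot(*d),'centre',m-38*np.array([np.cos(y),np.sin(y)]))
"
```

```text
yaw -1.6 y range near front -56.0 60.0 front mid x -49.5 resid 1.1
[array([-48.37671662,  61.83751456]), array([-52.25921681, -57.06454011])] -1.8702104521294922 118.96542528479435 centre [-88.29772484   3.62663752]
```

>>> carry_out --commands '[4,0,0,0,0.004,-0.002,4,0,0,0,0,0,4,0,0,0,0,0]'

```text
time_s: 9.85
tcp_pos: [0.4556, -0.1155, 0.0442]
ee_rot: [[0.996, -0.086, -0.003], [-0.086, -0.996, -0.0], [-0.003, 0.001, -1.0]]
wrist_force: [-4.3, 0.5, 4.3]
gripper_width: 0.997
```

```bash
python3 -c "
from h import *
go(-100,-3,44,0)"; python3 fe.py
```

```text
t 9.85 plate [-125.8   -0.3] z 44.2 az 0.07 F [-4.3  0.5  4.3] g 1.0
total d(tool mm) [25.8  2.8  0.1] rot [0.0006 0.003  0.0012] rows>= 0.4303493716354094
yaw -0.07 y range near front -53.9 61.7 front mid x -40.8 resid 1.0
```

>>> carry_out --commands '[4,0.6,0,0,0.003,0.001,4,0.6,0,0,0,0,4,0.6,0,0,0,0,4,0.6,0,0,0,0,4,0.6,0,0,0,0]'

```text
time_s: 10.52
tcp_pos: [0.4778, -0.1203, 0.0441]
ee_rot: [[0.996, -0.086, 0.002], [-0.086, -0.996, -0.0], [0.002, 0.0, -1.0]]
wrist_force: [-3.3, 0.3, 1.3]
gripper_width: 1.002
```

```bash
python3 -c "
from h import *
go(-100,-3,44,0)
cv2.imwrite('pics/top6.png',up(capture('top')[100:260,215:335,::-1],4))"; python3 fe.py
```

```text
t 10.53 plate [-103.3   -3.1] z 44.1 az 0.05 F [-3.3  0.3  1.3] g 1.0
total d(tool mm) [ 3.3 -0.1  0.1] rot [ 0.0003 -0.002   0.0008] rows>= 0.05472343041679187
yaw 0.07 y range near front -56.6 58.5 front mid x -17.5 resid 1.0
```

View pics/top6.png

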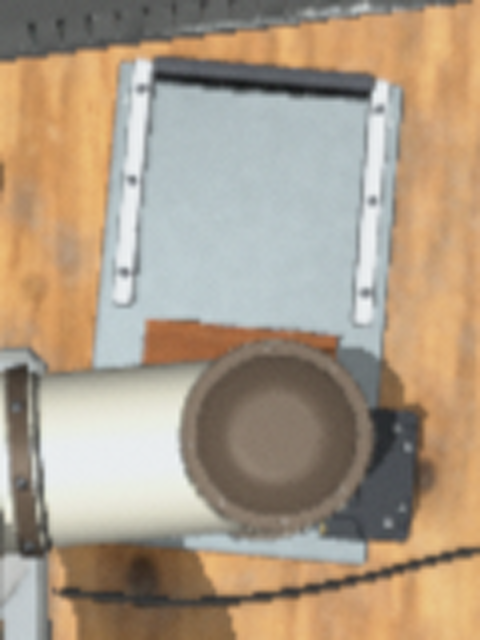

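The case is square and centred in the lane mouth: its corners are at (146,320) and (340,338) in the crop, with equal gaps to the rails. I'll push straight.

>>> carry_out --commands '[5,0,0,0,-0.002,0,5,0,0,0,0,0,5,0,0,0,0,0,5,0,0,0,0,0,5,0,0,0,0,0]'

```text
time_s: 11.25
tcp_pos: [0.5045, -0.1227, 0.0441]
ee_rot: [[0.996, -0.087, 0.0], [-0.087, -0.996, -0.0], [0.0, 0.0, -1.0]]
wrist_force: [-3.0, -0.6, 1.1]
gripper_width: 1.0
```

```bash
python3 -c "
from h import *
go(-50,-3,44,0)"; python3 fe.py
```

```text
t 11.25 plate [-76.5  -3.2] z 44.1 az 0.03 F [-3.  -0.6  1.1] g 1.0
total d(tool mm) [26.5 -0.2  0.1] rot [ 0.0004 -0.0003  0.0006] rows>= 0.44113103208201093
yaw -1.2 y range near front 5.4 58.1 front mid x 7.4 resid 0.5
```

```bash
python3 -c "
from h import *
cv2.imwrite('pics/top7.png',up(capture('top')[100:260,215:335,::-1],4))
cv2.imwrite('pics/side7.png',up(capture('side')[130:260,170:340,::-1],4))"
```

```text
(no output)
```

View pics/top7.png

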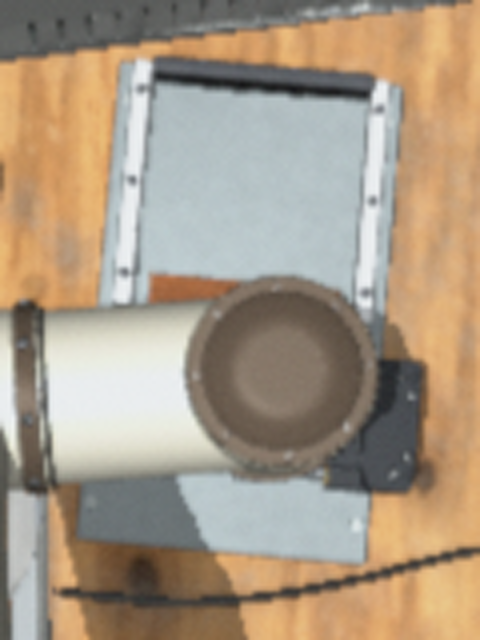

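View pics/side7.png

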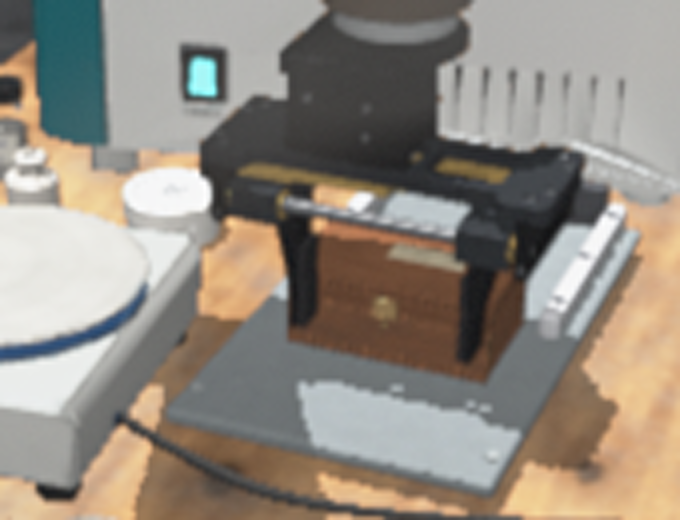

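The wrist hides the right side. The left gap holds: the case's left corner is at (150,275) in the crop and the rail's inner edge is at about 135. Carrying on.

>>> carry_out --commands '[5,0,0,0,0,0.0006,5,0,0,0,0,0,5,0,0,0,0,0,5,0,0,0,0,0,5,0,0,0,0,0]'

```text
time_s: 12.02
tcp_pos: [0.5305, -0.125, 0.0442]
ee_rot: [[0.996, -0.087, -0.0], [-0.087, -0.996, -0.0], [-0.0, 0.0, -1.0]]
wrist_force: [-2.6, -0.1, 1.7]
gripper_width: 0.999
```

>>> carry_out --commands '[5,0,0,0,0,0,5,0,0,0,0,0,5,0,0,0,0,0,5,0,0,0,0,0,5,0,0,0,0,0]'

```text
time_s: 12.65
tcp_pos: [0.5572, -0.1274, 0.0442]
ee_rot: [[0.996, -0.087, -0.0], [-0.087, -0.996, -0.0], [-0.0, 0.001, -1.0]]
wrist_force: [-2.3, 0.2, 1.1]
gripper_width: 0.997
```

```bash
python3 -c "
from h import *
go(54,-3,44,0)
cv2.imwrite('pics/top8.png',up(capture('top')[100:260,215:335,::-1],4))
cv2.imwrite('pics/side8.png',up(capture('side')[130:260,170:340,::-1],4))";python3 fe.py
```

```text
t 12.65 plate [-23.6  -3.3] z 44.2 az -0.0 F [-2.3  0.2  1.1] g 1.0
total d(tool mm) [77.6 -0.3  0.2] rot [ 0.0005  0.0001 -0.0001] rows>= 1.292869848084204
yaw 0.1 y range near front -68.3 68.5 front mid x 150.1 resid 0.3
```

View pics/top8.png

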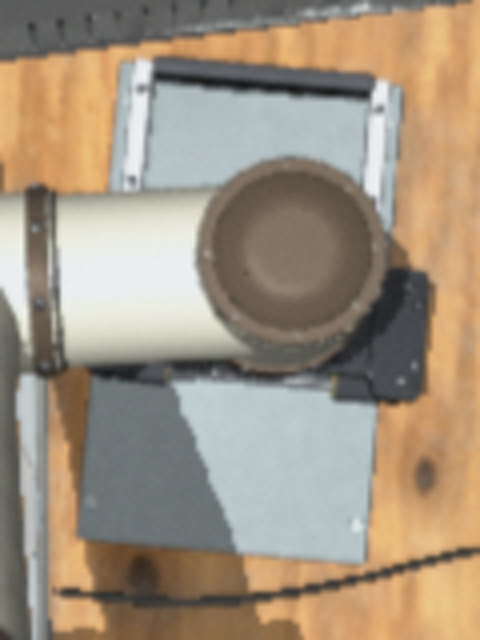

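View pics/side8.png

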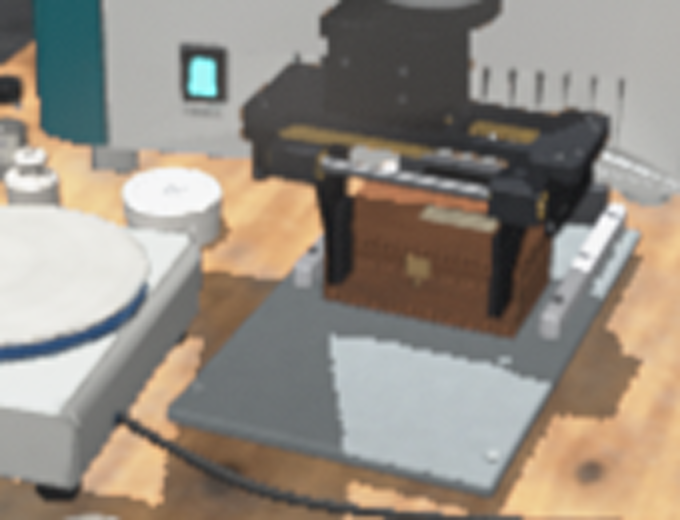

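The case is inside the rails and square. In the side crop the rear bottom edge runs from (325,298) to (515,335), clear of both rails. Continuing.

>>> carry_out --commands '[5,0,0,0,0,0,5,0,0,0,0,0,5,0,0,0,0,0,5,0,0,0,0,0,5,0,0,0,0,0]'

```text
time_s: 13.42
tcp_pos: [0.5832, -0.1297, 0.0442]
ee_rot: [[0.996, -0.087, -0.001], [-0.087, -0.996, -0.0], [-0.001, 0.001, -1.0]]
wrist_force: [-2.9, -0.3, 2.6]
gripper_width: 1.003
```

>>> carry_out --commands '[5,-0.1,0,0,0,0,5,0,0,0,0,0,5,0,0,0,0,0,5,0,0,0,0,0]'

```text
time_s: 13.92
tcp_pos: [0.6047, -0.1315, 0.0442]
ee_rot: [[0.996, -0.087, -0.0], [-0.087, -0.996, -0.001], [-0.0, 0.001, -1.0]]
wrist_force: [-3.8, 0.1, 2.5]
gripper_width: 1.0
```

```bash
python3 -c "
from h import *
go(54,-3,44,0)
cv2.imwrite('pics/side9.png',up(capture('side')[130:260,170:340,::-1],4))"
```

```text
t 13.93 plate [24.  -3.2] z 44.2 az 0.0 F [-3.8  0.1  2.5] g 1.0
total d(tool mm) [30.  -0.2  0.2] rot [0.0006 0.0004 0.    ] rows>= 0.4994170978774424
```

View pics/side9.png

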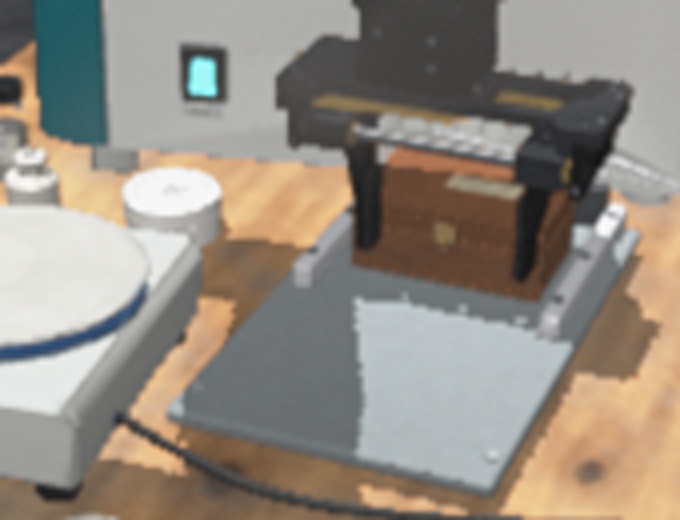

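Still clear on both sides. The last stretch goes in small steps, watching the force.

>>> carry_out --commands '[5,0,0,0,0,0,5,0,0,0,0,0,5,0,0,0,0,0,4,0,0,0,0,0]'

```text
time_s: 14.48
tcp_pos: [0.6257, -0.1333, 0.0441]
ee_rot: [[0.996, -0.087, 0.001], [-0.087, -0.996, -0.001], [0.001, 0.001, -1.0]]
wrist_force: [-3.3, 1.2, 2.3]
gripper_width: 1.0
```

>>> carry_out --commands '[2,0,0,0,0,0,2,0,0,0,0,0]'

```text
time_s: 14.72
tcp_pos: [0.6299, -0.1336, 0.0442]
ee_rot: [[0.996, -0.087, 0.0], [-0.087, -0.996, -0.001], [0.0, 0.001, -1.0]]
wrist_force: [-2.4, -0.6, 1.7]
gripper_width: 1.002
```

```bash
python3 -c "
from h import *
go(54,-3,44,0)"
```

```text
t 14.72 plate [49.3 -3.2] z 44.2 az 0.01 F [-2.4 -0.6  1.7] g 1.0
total d(tool mm) [ 4.7 -0.2  0.2] rot [ 0.0007 -0.0002  0.0001] rows>= 0.07776265597745238
```

>>> carry_out --commands '[1.5,0,0,0,0,0,1.5,0,0,0,0,0]'

```text
time_s: 14.98
tcp_pos: [0.633, -0.1339, 0.0442]
ee_rot: [[0.996, -0.087, 0.0], [-0.087, -0.996, -0.001], [0.0, 0.001, -1.0]]
wrist_force: [-3.0, 1.2, 1.8]
gripper_width: 1.0
```

>>> carry_out --commands '[1,0,0,0,0,0,1,0,0,0,0,0]'

```text
time_s: 15.22
tcp_pos: [0.635, -0.1341, 0.0441]
ee_rot: [[0.996, -0.087, -0.0], [-0.087, -0.996, -0.001], [0.0, 0.001, -1.0]]
wrist_force: [-2.8, 0.1, 1.9]
gripper_width: 1.003
```

>>> carry_out --commands '[1,0,0,0,0,0,1,0,0,0,0,0]'

```text
time_s: 15.48
tcp_pos: [0.6352, -0.1341, 0.0442]
ee_rot: [[0.996, -0.087, -0.005], [-0.087, -0.996, -0.0], [-0.005, 0.001, -1.0]]
wrist_force: [-5.7, 0.6, 4.1]
gripper_width: 1.001
```

>>> carry_out --commands '[1,0,0,0,0,0]'

```text
time_s: 15.6
tcp_pos: [0.6351, -0.1341, 0.0442]
ee_rot: [[0.996, -0.087, -0.007], [-0.087, -0.996, -0.0], [-0.007, 0.001, -1.0]]
wrist_force: [-6.0, 1.0, 4.0]
gripper_width: 0.998
```

>>> carry_out --commands '[1,0,0,0,0,0]'

```text
time_s: 15.72
tcp_pos: [0.6351, -0.1341, 0.0442]
ee_rot: [[0.996, -0.087, -0.009], [-0.087, -0.996, 0.0], [-0.009, 0.001, -1.0]]
wrist_force: [-6.0, 1.4, 3.8]
gripper_width: 0.999
```

The tool stopped dead at plate x ≈ 54, as predicted, with the force roughly doubled, so the case is against the stop. Backing straight off, then up.

>>> carry_out --commands '[-5,0,0,0,0,0,-10,0,0,0,0,0,-20,0,0,0,0,0,-30,0,0,0,0,0,0,0,-25,0,0,0]'

```text
time_s: 16.35
tcp_pos: [0.5697, -0.128, 0.0682]
ee_rot: [[0.996, -0.087, -0.003], [-0.087, -0.996, 0.0], [-0.003, 0.0, -1.0]]
wrist_force: [0.7, -0.3, 0.1]
gripper_width: 0.999
```

>>> carry_out --commands '[0,0,-50,0,0,0,-40,0,-40,0,0,0,-55,0,0,0,0,0,-55,0,0,0,0,0,0,0,0,0,0,0]'

```text
time_s: 16.98
tcp_pos: [0.4186, -0.1147, 0.1631]
ee_rot: [[0.996, -0.086, 0.012], [-0.086, -0.996, 0.0], [0.012, -0.001, -1.0]]
wrist_force: [1.3, -0.4, 0.6]
gripper_width: 0.999
```

```bash
python3 -c "
from h import *
go(54,-3,44,0)
cv2.imwrite('pics/side10.png',up(capture('side')[130:260,170:340,::-1],4))
cv2.imwrite('pics/top10.png',up(capture('top')[100:260,215:335,::-1],4))
cv2.imwrite('pics/top10f.png',capture('top')[:,:,::-1])"
```

```text
t 16.98 plate [-162.7   -2.7] z 163.1 az 0.07 F [ 1.3 -0.4  0.6] g 1.0
total d(tool mm) [215.3   0.8 121.7] rot [-0.0013 -0.0122  0.0012] rows>= 3.5877078791567323
```

View pics/side10.png

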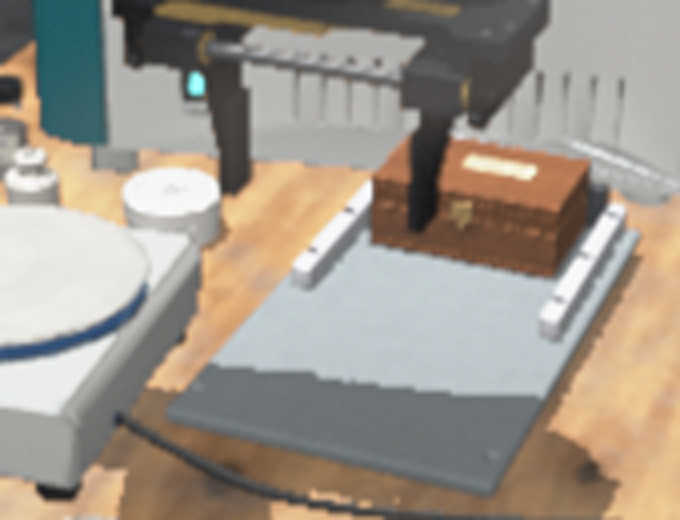

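View pics/top10.png

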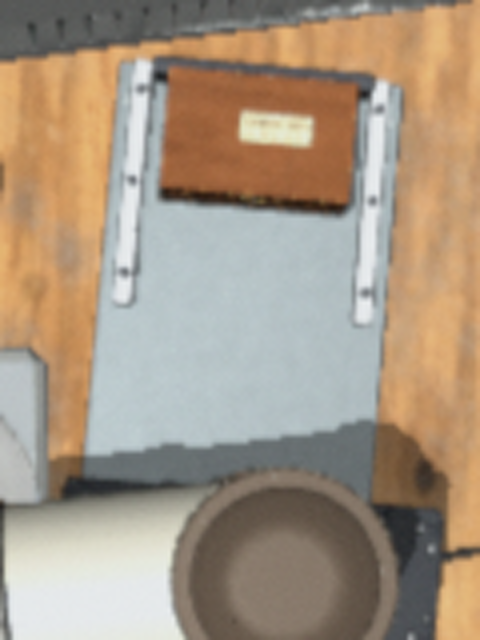

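View pics/top10f.png

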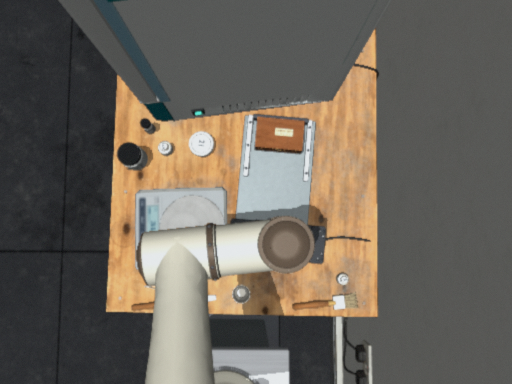

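The case stands at the stop with a gap on both sides. Its top-face corners in the crop are at about (168,66), (358,82), (351,205) and (163,192), and the bystanders are where they were. One numeric check follows.

```bash
python3 - <<'E'
from h import *
im=cv2.imread('pics/top10f.png');U=up(im);h=cv2.cvtColor(U,cv2.COLOR_BGR2HSV)
poly=np.array([proj('top',np.r_[p2w(x,y),.068])[0] for x,y in((40,66),(148,66),(148,-64),(40,-64))])
m=((h[...,1]>100)&(h[...,2]>95)).astype(np.uint8)*255
r=np.zeros_like(m);cv2.fillPoly(r,[((poly+.5)*4).astype(int)],255);m=cv2.morphologyEx(m&r,cv2.MORPH_OPEN,np.ones((7,7)))
c=max(cv2.findContours(m,cv2.RETR_EXTERNAL,cv2.CHAIN_APPROX_NONE)[0],key=cv2.contourArea)[:,0,:]
P=np.array([w2p(q) for q in ray('top',sub(c),.068)]).astype(np.float32)
print('case in plate',cv2.minAreaRect(P))
h0=cv2.imread('pics/top0.png')
for n,(u,v,d) in dict(tin=(201,144,16),w200=(165,148,10),w100=(343,279,10)).items():
    A=h0[v-d:v+d,u-d:u+d].astype(int);B=im[v-d:v+d,u-d:u+d].astype(int);print(n,np.abs(A-B).mean().round(2))
# rails before/after
for n,(x0,x1,y0,y1) in dict(L=(243,253,114,176),R=(303,313,120,182)).items():
    print(n,np.abs(h0[y0:y1,x0:x1].astype(int)-im[y0:y1,x0:x1]).mean().round(2))
E
```

```text
case in plate ((101.54133605957031, 1.1214027404785156), (117.84133911132812, 77.84912109375), 89.9215316772461)
tin 3.25
w200 3.34
w100 3.32
L 3.58
R 8.64
```

```bash
python3 -c "
from station import *
print(finish_job())"
```

```text
the job is handed in; nothing more can be done
None
```

The case stands square against the stop between the rails, and I handed the job in at about 17 s of the 61 s.

- **How it was done:** I nudged the case sideways from its left with the partly closed fingers. I then squared it from behind with the two open fingers either side of the clasp and steered it back about 3 mm. From there I pushed it straight down the lane with the fingertips about 44 mm above the table, clear of the 36 mm rail tops. At the stop the tool ceased to advance and the push force went from 3 to 6 N. I then backed straight off and lifted to z ≈ 163 mm.
- **Case position:** the last picture puts the case at plate x ≈ 101.5 mm, y ≈ 1.1 mm, yaw ≈ −0.1°. By my rail measurement the lane centre is at y ≈ 0.9 mm, so the case is centred with about 11 mm free on each side.
- **Bystanders and rails:** the tin, both weights and the left rail look unchanged between the first and last pictures. The right rail's patch differed more (8.6 against 3–4 elsewhere). I put that down to the case and its shadow now falling in the patch, but did not check it separately.
- **Not seen:** the wrist hid the case's right side in the top view during the run between the rails, so there I relied on the left gap and the side view. My only whole-case check came after the fingers had backed off.
- **Checks that disagreed:** the sideways nudge turned the case less than I expected, which is why I squared it from behind. While the wrist hid the case, my front-edge script gave wrong readings, and I ignored them.

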